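# Take the battery door off a stage monitor

## Robot

A 6-joint arm with a two-finger parallel gripper is mounted at the origin on the work surface. World frame = base frame: x ahead of the robot, y to its left, z up, the work surface at z = 0. Lengths are in m, angles in rad, forces in N, time in s.
With the tool pointing down it reaches from about 0.25 to 0.775 m from the base axis. Payload 4 kg.
Tool frame: the origin (TCP) lies on the centre line of the jaws, within the pads' length; the fingertips stand 22 mm ahead of it and the grasp point (between the pads) lies 3 mm ahead of it; z points along the fingers, y is the direction in which the jaws open and shut (so a half turn about z gives the same grasp; the last joint's range is limited). The gripper opens to 94 mm and grips with 3 to 60 N. Pads are 16 mm wide; open, the fingers measure 119 mm over their backs; the gripper's body (75 mm by 177 mm) begins 78 mm behind the grasp point.
Start: joints at [-0.103, 0.087, 1.371, -0, 1.684, -0.103], TCP at [0.55, -0, 0.228] pointing down, gripper open.
Joint ranges: [-3.1, 3.1], [-0.76, 2.03], [0.27, 2.55], [-1.08, 4.22], [0.17, 2.65], [-2.57, 2.57]. Speed limits (rad/s): [2.79, 2.79, 3.14, 3.14, 3.14, 3.14].

## Interface

Orientations are given as [roll, pitch, yaw] about the fixed x, y, z axes, in that order (R = Rz(yaw) Ry(pitch) Rx(roll)).
In Python, from bench import robot gives the robot as it stands. The module is installed in compiled form; this text tells all that it offers.
- The arm moves only by the shell command python3 -m inch 'ROWS'. ROWS is JSON, a list of rows, each an object with "linear": the shift along the world's x, y, z scaled (see below), a list of three; "twist": the turn about the world's z scaled (see below); "gripper": the opening, from 0 (shut) to 1 (fully open). In form: [{"linear": [x, y, z], "twist": twist, "gripper": gripper}, ...]. A call has 1 to 10 rows; each row is the pose to reach, as a shift and turn from the pose commanded when the call began; what a row does not reach only later rows make up. The controller multiplies each number of a shift by 0.1 m and each number of a turn by 60 degrees. A row lasts 1/12 s, in which the tool goes at most 41.7 mm and 7.16 degrees, less where a joint would pass 70% of its speed; a pose out of reach is approached as far as the arm can. A call with a number of a shift or a turn outside -1 to 1 is refused whole. A call with a gripper value outside its range is refused whole. The fingers move at their own pace and stop on an object; the grip force is fixed at half the most. Time passes only in rows, so rows that repeat a pose let the fingers close. It gives the time, the measured TCP pose, the force and the opening at its end, in the units of the state.
- robot.get_obs(): the state, without advancing time (a new reading comes with each control period).
- robot.snapshot(name): name is "scene" or "side" or "wrist"; returns a dict with "image" (400x640x3 uint8, red, green, blue), "depth" (400x640 float32, m along the optical axis (not along the pixel's ray), 0 where there is no reading), "mtx" (3x3 intrinsics, pixels), "k1" (the pictures are not rectified: a ray, as slopes to the right and down, at radius r is drawn at 1 + k1 r^2 times it, then the intrinsics apply), "rvec" (rotation vector, rad) and "tvec" (3), from world to camera coordinates, as OpenCV has them; the wrist camera has in their place "hand_eye" (4x4, takes a point from camera to tool coordinates, whose origin is the TCP and whose axes are the flange's). Camera axes: x right, y down, z forward; pixel columns grow to the right and rows downward; lengths in m; the calibration is good to about 2 mm. A picture is of the moment at which its call begins: read the wrist's pose just before it.
- robot.close_job(): hands the job in, once; it reports no verdict.
The state is a dict: "time": time; "joint_positions": joint angles; "qvel": joint speeds; "joint_torque": joint torques, N m; "tool_pos": TCP position; "ee_rot": TCP orientation; "wrist_force": force on the tool from outside, world axes, zero at the start; "wrist_torque": the same for the moment, N m; "width": finger opening in m.
Only numpy, scipy, OpenCV 4.12 (cv2) and the standard library are available. Lean on these libraries where they do the work, as an engineer would, in place of code of your own. Each camera call takes 0.05 s, during which the arm holds its last target.

## Task

Open the battery bay of the wedge-shaped stage monitor: press the door's flexible snap tab in towards its fixed rib and, keeping it pressed, lift the door squarely off the sloping face. Carry the door to the open aluminium tray, do not drop it, and leave it lying flat on the tray's floor, ribbed side up; leave the spare battery, tape roll, screwdriver and clamp where they are.

Things in the scene. Friction and masses are not known exactly. Their poses are not given: they have to be found in the camera images.
- monitor: Black wedge-shaped loudspeaker cabinet fixed to the bench, 238 mm deep, 260 mm wide, 168 mm high. Its face slopes at 30 degrees, falling away from the robot side (the high back, with a grille, is towards the robot). Origin: centre of its underside; x level, in the direction in which the face falls, z up.
- bay (a point): Centre of the battery bay's opening, on the monitor's sloping face, 115 mm above the bench. x down the slope, y level across the face, z out of the face (30 degrees from vertical). The face extends 105 mm up and down the slope and 130 mm to each side; the opening is 68 (x) by 88 mm (y), covered by the door.
- door_grip (a point): On the loose grey plastic battery door (about 110 g): point midway between rib and tab, half-way up them. While shut, its axes are those of the bay and it lies 21 mm out of the face. Flange 90 (x) by 110 (y) by 4 mm, its top 17 mm below this point; under it a plug 65 by 85 by 14 mm sits in the opening. The flat underside is 35 mm below this point, also when laid flat.
- door_rib (a point): Centre of the door's fixed rib, 24 mm towards +x of the grip point (down the slope): 8 mm thick (x), 50 mm long (y), standing 34 mm above the flange. Axes as door_grip. Rib and tab measure 56 mm over their outer faces, 48 mm with the tab fully in.
- tab_face (a point): Centre of the outer face of the door's snap tab, 28 mm towards -x of the grip point at rest (up the slope): 5 mm thick (x), 34 mm wide (y), standing 34 mm above the flange. Axes as door_grip. Its hook catches 4.5 mm under the opening's lip: it resists lifting until the tab is pressed towards the rib (+x); prying the door off unpressed does not count.
- tab (a joint): How far the snap tab is pressed in from its rest position, 0 to 0.008 m: it slides along the door's +x, towards the fixed rib, against a spring (2.4 N at rest, 7.2 N fully in) and springs back when let go. The hook is free of the lip from about 0.006 m.
- tray: Open square aluminium tray fixed to the bench, 230 by 230 mm outside, 24 mm high, walls and floor 4 mm thick. Origin: centre of its underside; z up, x and y along its sides.
- battery: Spare battery, loose dark block 62 by 82 by 33 mm; bystander. Origin: centre of its underside.
- tape: Roll of grey tape lying flat, loose, 96 mm diameter, 48 mm high; bystander. Origin: centre of its underside.
- driver: Screwdriver lying on the bench, loose, lying along its x; bystander. Origin: in the middle of its length.
- clamp: Aluminium truss clamp, loose, 50 by 30 mm, with a bolt, 62 mm high; bystander. Origin: centre of its underside.
Not all that is in view belongs to the job. What is shaped like the part that bears door_grip but blue or brown is not meant.

How it is judged:
On the way, in this order (a step that is already met when the one before it is completed fails the run):
1. the snap tab is pressed in while the door is still seated (value of joint tab above 0.004 m and z of door_grip in the frame of bay below 0.027 m), for 0.05 s.
2. the door is clear of the bay (z of door_grip in the frame of bay above 0.05 m), for 0.1 s.
At the end, for the whole second after the job is handed in: The door lies flat (within about 7 degrees) on the tray's floor, rib and tab upward, wholly inside the tray's walls (centre within 80 mm of the tray's centre along each side, not resting on a wall), its tab sprung back out (x of door_grip in the frame of tray between -0.08 and 0.08 m and y of door_grip in the frame of tray between -0.08 and 0.08 m and z of door_grip in the frame of tray below 0.046 m and angle between door_grip's own z axis and vertical below 0.12 rad and value of joint tab below 0.002 m); the robot touches nothing.
It fails at once if the door is dropped: falling free more than 30 mm above its resting height in the tray (contact force between door and anything else below 0.01 N and distance of door_grip from where it was at the start of the episode above 0.03 m and z of door_grip in the frame of tray above 0.07 m).
It fails at once if a bystander is moved more than 25 mm (distance of any of battery, tape, driver, clamp from where it was at the start of the episode above 0.025 m).
It also fails if it takes over 45 s, if anything falls off the work surface, if the arm or the gripper's body presses on something with over 40 N, if the wrist force passes 120 N, or if a joint passes its speed limit or range.

## Working session

There is one attempt and no reset: what is moved stays moved. The work goes in short steps, Python scripts to look and compute and a shell command to move; the robot and the scene stay as the last step left them, time stands still between calls to the robot, and variables do not carry over. Pictures are saved under pics/ and viewed, and the job is handed in when it is done.

```bash
mkdir -p pics; ls; cat > h.py <<'E'
import numpy as np, cv2
from bench import robot
def snap(name,fn=None):
    s=robot.snapshot(name)
    if fn: cv2.imwrite('pics/'+fn,s['image'][:,:,::-1])
    return s
E
python3 - <<'E'
from h import *
print(robot.get_obs())
for n in ['scene','side','wrist']:
    s=snap(n,n+'0.png'); np.savez('pics/%s0.npz'%n,**s)
    print(n,s['mtx'],s['k1'],s.get('rvec'),s.get('tvec'),s.get('hand_eye'))
E
```

```text
pics
{'time': 0.0, 'joint_positions': array([-1.03071828e-01,  8.79433970e-02,  1.37221459e+00, -1.92558749e-05,
        1.68362331e+00, -1.03078175e-01]), 'qvel': array([-0.0006112 , -0.00039502, -0.00076035, -0.00093003,  0.00031296,
       -0.00047561]), 'joint_torque': array([ 1.28542815e-03, -3.40182602e+01, -3.02423716e+01,  7.18220207e-02,
        3.29729996e-02, -1.13141955e-04]), 'tool_pos': array([5.49501230e-01, 5.61456597e-05, 2.26330608e-01]), 'ee_rot': array([-3.13941366e+00, -2.06165166e-04,  1.57080030e+00]), 'wrist_force': array([ 0.59987786, -0.48135844, -0.30903006]), 'wrist_torque': array([ 0.02804492, -0.01400068, -0.01268162]), 'width': 0.0943204740322601}
scene [[375.61280503   0.         318.25275461]
 [  0.         375.61280503 197.72018119]
 [  0.           0.           1.        ]] -0.07053477826120438 [ 1.28197105  2.36718549 -0.83095331] [ 0.28006855 -0.28856856  1.54739913] None
side [[362.04912897   0.         319.73795854]
 [  0.         362.04912897 198.8968577 ]
 [  0.           0.           1.        ]] -0.053900437047278066 [ 2.09743447 -0.34971948  0.21055565] [-0.49980015  0.18608093  1.0693914 ] None
wrist [[356.74945318   0.         328.04125391]
 [  0.         356.74945318 201.67727074]
 [  0.           0.           1.        ]] -0.07670735649428977 None None [[ 1.57918744e-04 -9.69433128e-01 -2.45355629e-01  7.07065322e-02]
 [ 9.99999976e-01  1.15376344e-04  1.87764551e-04  6.04013281e-04]
 [-1.53716940e-04 -2.45355653e-01  9.69433123e-01 -1.57639951e-01]
 [ 0.00000000e+00  0.00000000e+00  0.00000000e+00  1.00000000e+00]]
```

View pics/scene0.png

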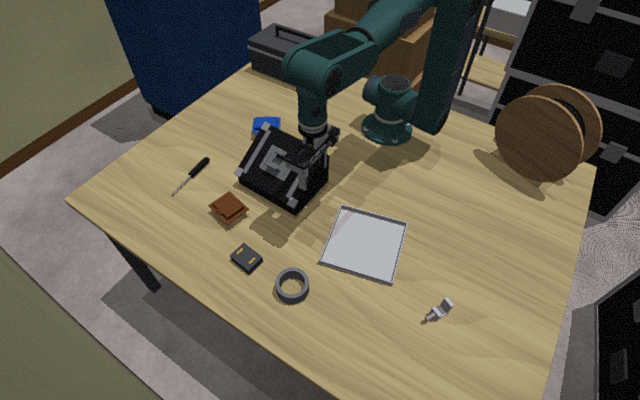

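View pics/side0.png

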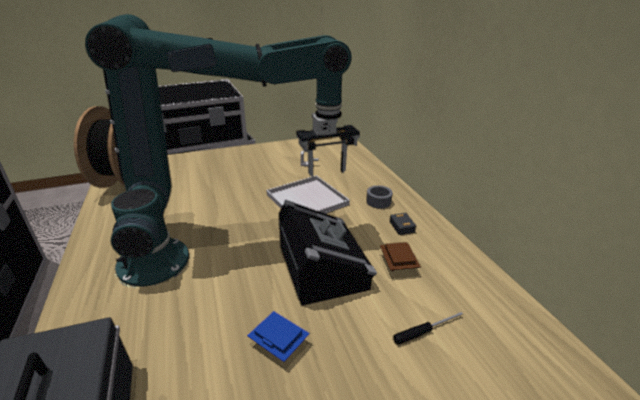

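View pics/wrist0.png

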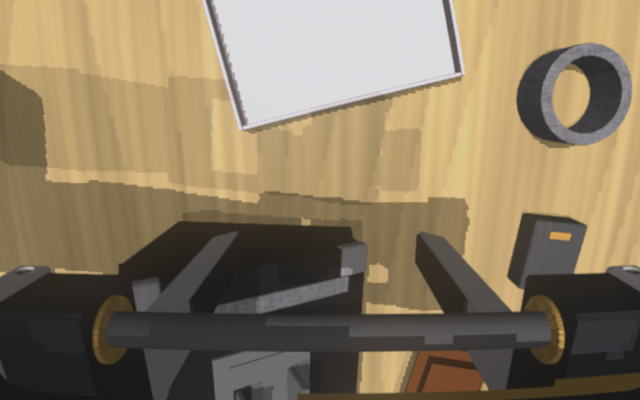

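Candidates that could be taken for the door: the grey part on the black monitor at scene (290,165), the blue look-alike at scene (265,125) / side (279,335), and the brown one at scene (229,208) / side (400,255). By the description I choose the grey one on the monitor's slope. I'll check it in a close crop and measure with depth.

```bash
cat >> h.py <<'E'
from scipy.spatial.transform import Rotation as R
def cam_pose(s,obs=None):
    """returns Rwc, t: world = Rwc@cam + t"""
    if s.get('rvec') is not None:
        A=cv2.Rodrigues(np.array(s['rvec'],float).ravel())[0]; return A.T,-A.T@np.array(s['tvec'],float).ravel()
    T=np.eye(4);T[:3,:3]=R.from_euler('xyz',obs['ee_rot']).as_matrix();T[:3,3]=obs['tool_pos']
    T=T@np.array(s['hand_eye']); return T[:3,:3],T[:3,3]
def rays(s):
    h,w=s['depth'].shape
    u,v=np.meshgrid(np.arange(w,dtype=float),np.arange(h,dtype=float))
    p=np.stack([u,v],-1).reshape(-1,1,2)
    q=cv2.undistortPoints(p,np.array(s['mtx']),np.array([float(s['k1']),0,0,0]))
    return np.concatenate([q[:,0],np.ones((h*w,1))],1).reshape(h,w,3)
def cloud(s,obs=None):
    A,t=cam_pose(s,obs); return (rays(s)*s['depth'][...,None])@A.T+t
E
python3 - <<'E'
from h import *
d=dict(np.load('pics/scene0.npz',allow_pickle=True)); 
P=cloud(d)
for n,(u,v) in dict(door=(290,165),tray=(363,245),blue=(265,125),brown=(229,208),tape=(292,272),batt=(246,258),c1=(345,207),c2=(407,220),c3=(320,262),c4=(393,283),monback=(325,185)).items(): print(n,P[v,u].round(3), d['image'][v,u])
w=dict(np.load('pics/side0.npz',allow_pickle=True));P2=cloud(w)
for n,(u,v) in dict(door=(338,235),tray=(310,195),tape=(378,190)).items(): print(n,P2[v,u].round(3))
c=d['image'][110:230,215:355,::-1]; c2=w['image'][185:315,260:400,::-1]
cv2.imwrite('pics/crop0.png',np.hstack([cv2.resize(c,(390,334),interpolation=3),cv2.resize(c2,(390,334),interpolation=3)]))
E
```

```text
door [ 0.626 -0.017  0.313] [74 69 71]
tray [0.55  0.192 0.002] [179 181 185]
blue [ 0.403 -0.295  0.162] [130 128 132]
brown [ 0.695 -0.229  0.051] [98 59 32]
tape [0.765 0.072 0.038] [37 36 35]
batt [ 0.8   -0.074  0.03 ] [68 71 73]
c1 [0.457 0.071 0.012] [77 73 77]
c2 [ 0.382  0.269 -0.   ] [168 152 110]
c3 [0.68  0.114 0.012] [82 79 78]
c4 [ 0.615  0.331 -0.001] [163 145 108]
monback [ 0.402 -0.044  0.   ] [89 80 58]
door [ 0.513 -0.196  0.116]
tray [0.562 0.207 0.008]
tape [0.81  0.125 0.03 ]
```

View pics/crop0.png

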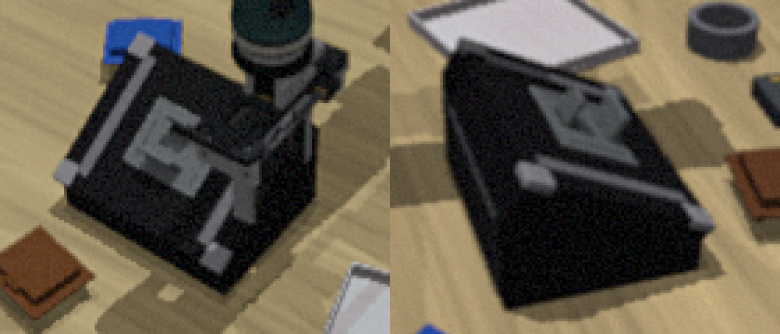

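The crop shows the grey flange with a rib and tab, seated on the black wedge face between two grey bumpers. It is neither blue nor brown, so it is the right part. Now I move for a wrist view.

```bash
python3 -m inch '[{"linear":[-0.15,-0.4,0.4],"twist":0,"gripper":1},{"linear":[-0.15,-0.7,0.6],"twist":0,"gripper":1},{"linear":[-0.15,-1,0.8],"twist":0,"gripper":1},{"linear":[-0.15,-1,0.8],"twist":0,"gripper":1}]'; python3 -m inch '[{"linear":[-0.1,-0.4,0],"twist":0,"gripper":1},{"linear":[-0.1,-0.8,0],"twist":0,"gripper":1},{"linear":[-0.1,-1,0],"twist":0,"gripper":1},{"linear":[-0.1,-1,0],"twist":0,"gripper":1},{"linear":[-0.1,-1,0],"twist":0,"gripper":1}]'
python3 - <<'E'
from h import *
import pickle
o=robot.get_obs(); s=snap('wrist','w1.png'); pickle.dump((o,s),open('pics/w1.pkl','wb')); print(o)
s=snap('scene','s1.png'); pickle.dump((o,s),open('pics/s1.pkl','wb'))
E
```

```text
time: 0.48
tool_pos: [0.5357, -0.1048, 0.3122]
ee_rot: [3.134, 0.005, 1.566]
wrist_force: [0.2, 1.1, 1.4]
width: 0.0942
time: 0.9
tool_pos: [0.5248, -0.2002, 0.3062]
ee_rot: [-3.14, -0.002, 1.569]
wrist_force: [-0.0, 0.4, 0.0]
width: 0.094
{'time': 0.9, 'joint_positions': array([-4.65985607e-01,  1.13876034e-01,  1.18715495e+00,  9.35264702e-04,
        1.84296859e+00, -4.64007694e-01]), 'qvel': array([ 0.03734781, -0.01683277,  0.00081109,  0.00495456,  0.00740433,
       -0.00025808]), 'joint_torque': array([-1.10782485e+00, -3.47843814e+01, -3.03889382e+01, -7.89079978e-02,
       -3.99401091e-03, -2.84520141e-02]), 'tool_pos': array([ 0.52477486, -0.20023654,  0.30619928]), 'ee_rot': array([-3.13984376e+00, -1.88325695e-03,  1.56906710e+00]), 'wrist_force': array([-0.03890819,  0.38054716,  0.01477209]), 'wrist_torque': array([ 0.01431019,  0.01968353, -0.0754067 ]), 'width': 0.0939941399974656}
```

View pics/w1.png

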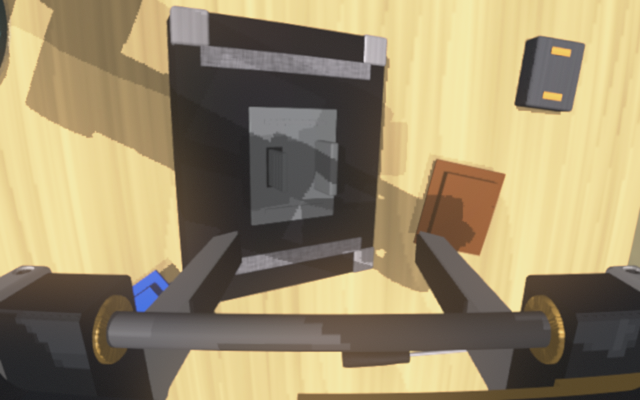

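View pics/s1.png

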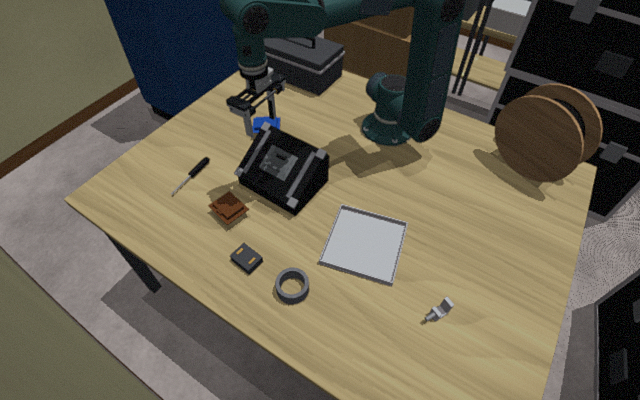

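The wrist view shows the door flange spanning about (249–337, 107–225), with the tab at about (275,168) and the rib at about (327,165). Downslope is to the image right (+x). Next I measure.

```bash
python3 - <<'E'
from h import *
import pickle
o,s=pickle.load(open('pics/w1.pkl','rb')); P=cloud(s,o); im=s['image']
m=np.zeros(P.shape[:2],bool); m[75:240,180:378]=1; m&=(s['depth']>0)
g=im.mean(2)
face=m.copy(); face[100:232,240:345]=0; face[75:80]=0; face&=g<60; 
face[228:]=0
Q=P[face]
for _ in range(4):
    c=Q.mean(0); n=np.linalg.svd(Q-c,full_matrices=False)[2][2]; n*=np.sign(n[2]); r=(Q-c)@n; Q=Q[abs(r)<0.004]
print('face n',n, 'tilt',np.degrees(np.arccos(n[2])),'yaw',np.degrees(np.arctan2(n[1],n[0])),len(Q),r.std())
yaw=np.arctan2(n[1],n[0])
D=P[95:235,240:350].reshape(-1,3); h=(D-c)@n; 
H=(P-c)@n
vis=np.clip((H+.01)/.06*255,0,255).astype(np.uint8)[90:240,160:400]
cv2.imwrite('pics/h1.png',np.hstack([cv2.resize(vis,None,fx=3,fy=3,interpolation=0)]))
cv2.imwrite('pics/c1.png',cv2.resize(im[90:240,200:400,::-1],None,fx=4,fy=4,interpolation=3))
for r in (130,150,165,190): print(r,[round(float(x)*1000) for x in H[r,240:350:3]])
np.save('pics/face.npy',np.r_[c,n])
E
```

```text
face n [ 0.49989686 -0.01623534  0.86593276] tilt 30.010614900615437 yaw -1.8601624250927478 14999 0.0007400417591098018
130 [0, 0, -1, 2, 4, 3, 5, 4, 6, 3, 2, 4, 5, 5, 3, 3, 4, 5, 4, 5, 4, 4, 4, 4, 4, 5, 4, 4, 5, 4, 4, 4, 0, 1, 0, 0, 0]
150 [1, 0, -1, -1, 4, 4, 4, 4, 5, 5, 7, 14, 16, 5, 4, 3, 4, 5, 3, 4, 3, 4, 4, 3, 5, 5, 11, 18, 24, 29, 35, 38, 38, 0, 0, -1, 1]
165 [0, 1, 0, 0, 3, 4, 4, 4, 5, 4, 10, 17, 25, 32, 37, 38, 4, 5, 5, 5, 5, 4, 5, 3, 4, 7, 13, 19, 23, 31, 36, 39, 39, 0, 0, 1, 1]
190 [1, 0, -1, -1, 3, 4, 4, 318, 4, 4, 4, 4, 5, 4, 38, 38, 3, 4, 3, 4, 3, 4, 4, 5, 4, 3, 14, 20, 26, 33, 37, 38, 37, 1, 1, -2, -1]
```

View pics/c1.png

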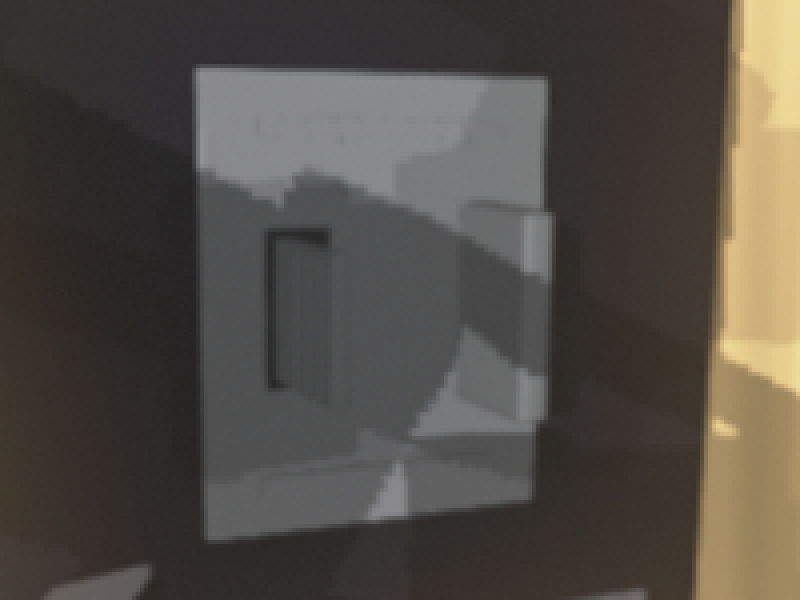

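View pics/h1.png

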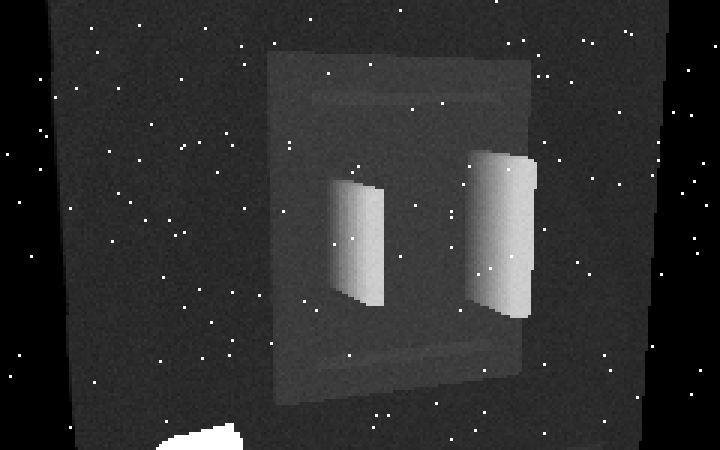

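The height map shows the flange at +4 mm and the tab and rib tops at +38 mm, as described. Now the bay frame and the tray frame.

```bash
python3 - <<'E'
from h import *
import pickle
o,s=pickle.load(open('pics/w1.pkl','rb')); P=cloud(s,o)
f=np.load('pics/face.npy');c,n=f[:3],f[3:]
yb=np.cross([0,0,1],n);yb/=np.linalg.norm(yb);xb=np.cross(yb,n)
L=np.stack([(P-c)@xb,(P-c)@yb,(P-c)@n],-1)
roi=np.zeros(L.shape[:2],bool);roi[95:235,242:348]=1
fl=roi&(L[...,2]>.0025)&(L[...,2]<.0055)
fl=cv2.morphologyEx(fl.astype(np.uint8),cv2.MORPH_OPEN,np.ones((5,5)))>0
cn=max(cv2.findContours(cv2.morphologyEx(fl.astype(np.uint8),cv2.MORPH_CLOSE,np.ones((25,25))),0,1)[0],key=cv2.contourArea)
pts=L[fl][:,:2]*1000
print('flange',np.percentile(pts,[.2,99.8],axis=0),cv2.minAreaRect(pts[:, :2].astype(np.float32)))
tops={}
for nm,a,b in(('tab',250,300),('rib',305,348)):
    m=roi&(L[...,2]>.036)&(L[...,2]<.0405); m[:,:a]=0;m[:,b:]=0
    q=L[m]; lo,hi=np.percentile(q,[1,99],axis=0); print(nm,m.sum(),(lo*1000).round(1),(hi*1000).round(1),((lo+hi)/2*1000).round(1)); tops[nm]=(lo+hi)/2
fc=(np.percentile(pts,.2,axis=0)+np.percentile(pts,99.8,axis=0))/2000
xg_f=fc[0]
bay=c+xb*((tops['rib'][0]-.024))+yb*tops['rib'][1]
bay2=c+xb*fc[0]+yb*fc[1]
print('bay via rib',bay,'via flange',bay2,'(z should be .115)')
print('xb',xb,'yb',yb,'yaw',np.degrees(np.arctan2(xb[1],xb[0])))
# tray: scene view
o,s=pickle.load(open('pics/s1.pkl','rb')); P=cloud(s); hsv=cv2.cvtColor(s['image'],cv2.COLOR_RGB2HSV)
m=((hsv[...,1]<40)&(hsv[...,2]>120)).astype(np.uint8); m[:190]=0;m[300:]=0;m[:,:310]=0;m[:,415:]=0
m=cv2.morphologyEx(m,cv2.MORPH_OPEN,np.ones((3,3)));k=max(cv2.findContours(m,0,1)[0],key=cv2.contourArea)
A,t=cam_pose(s); r=rays(s)[k[:,0,1],k[:,0,0]]@A.T; q=t+r*((.004-t[2])/r[:,2])[:,None]
print('tray floor',cv2.minAreaRect(q[:,:2].astype(np.float32)), P[245,355:370,2].mean())
E
```

```text
flange [[-26.66232756 -76.62937876]
 [ 63.15122786  32.30388403]] ((18.317909240722656, -22.24085235595703), (109.6055679321289, 91.16251373291016), 89.96529388427734)
tab 237 [-10.  -38.3  36.2] [-4.6 -5.4 39.3] [ -7.3 -21.8  37.8]
rib 397 [ 38.2 -46.3  36.2] [46.1  2.4 39.5] [ 42.1 -21.9  37.8]
bay via rib [ 0.49093556 -0.18001638  0.11544668] via flange [ 0.49102926 -0.18023316  0.11538852] (z should be .115)
xb [ 0.86547643 -0.0281084  -0.50016044] yb [ 0.03246026  0.99947303 -0.        ] yaw -1.8601624250927478
tray floor ((0.541678786277771, 0.18947069346904755), (0.21544957160949707, 0.23223692178726196), 13.750007629394531) 0.002571287330760456
```

```bash
python3 -m inch '[{"linear":[-0.1,0.05,0],"twist":0.12,"gripper":1},{"linear":[-0.2,0.1,0],"twist":0.24,"gripper":1},{"linear":[-0.3,0.15,0],"twist":0.36,"gripper":1},{"linear":[-0.43,0.2,0],"twist":0.48,"gripper":1},{"linear":[-0.43,0.2,0],"twist":0.6,"gripper":1},{"linear":[-0.43,0.2,0],"twist":0.72,"gripper":1},{"linear":[-0.43,0.2,0],"twist":0.84,"gripper":1},{"linear":[-0.43,0.2,0],"twist":0.96,"gripper":1},{"linear":[-0.43,0.2,0],"twist":1,"gripper":1}]'; python3 -m inch '[{"linear":[0,0,-0.3],"twist":0.12,"gripper":1},{"linear":[0,0,-0.6],"twist":0.24,"gripper":1},{"linear":[0,0,-0.9],"twist":0.36,"gripper":1},{"linear":[0,0,-1],"twist":0.47,"gripper":1},{"linear":[0,0,-1],"twist":0.47,"gripper":1},{"linear":[0,0,-1],"twist":0.47,"gripper":1},{"linear":[0,0,-1],"twist":0.47,"gripper":1}]'
python3 - <<'E'
from h import *
o=robot.get_obs(); print(o['tool_pos'],np.degrees(o['ee_rot']),o['joint_positions'],o['wrist_force']); snap('wrist','w2.png'); snap('side','d2.png')
E
```

```text
time: 1.75
tool_pos: [0.4822, -0.178, 0.3077]
ee_rot: [3.141, 0.0, 2.626]
wrist_force: [-0.2, 0.3, 1.0]
width: 0.0944
time: 2.33
tool_pos: [0.4829, -0.1794, 0.2092]
ee_rot: [-3.141, 0.003, 3.109]
wrist_force: [0.4, -0.2, -0.4]
width: 0.0939
[ 0.48285721 -0.17940956  0.20923059] [-1.79946836e+02  1.54161934e-01  1.78142132e+02] [-4.66036592e-01  1.15872868e-02  1.48566893e+00  2.89168158e-04
  1.64150495e+00 -2.00438491e+00] [ 0.40761089 -0.24418832 -0.43566231]
```

View pics/w2.png

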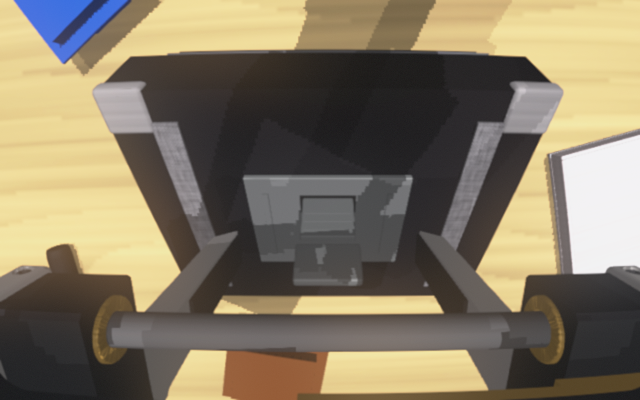

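The view shows the tab at about (328,215), centred between the fingertips (237 and 420), with the rib below it at (328,262). Now I descend.

```bash
python3 -m inch '[{"linear":[-0.01,0,-0.2],"twist":0,"gripper":1},{"linear":[-0.01,0,-0.35],"twist":0,"gripper":1},{"linear":[-0.01,0,-0.45],"twist":0,"gripper":1},{"linear":[-0.01,0,-0.5],"twist":0,"gripper":1},{"linear":[-0.01,0,-0.5],"twist":0,"gripper":1}]'
python3 - <<'E'
from h import *
o=robot.get_obs(); print(o['tool_pos'],np.degrees(o['ee_rot']),o['wrist_force']); s=snap('wrist','w3.png'); s=snap('side'); cv2.imwrite('pics/d3.png',cv2.resize(s['image'][140:320,250:410,::-1],None,fx=3.3,fy=3.3,interpolation=3))
E
```

```text
time: 2.85
tool_pos: [0.4807, -0.1798, 0.1569]
ee_rot: [3.141, -0.001, 3.11]
wrist_force: [0.5, 1.1, -0.2]
width: 0.0941
[ 0.48071014 -0.17984153  0.15685712] [ 1.79959123e+02 -6.95311262e-02  1.78172642e+02] [ 0.45923299  1.14981361 -0.16065118]
```

View pics/w3.png

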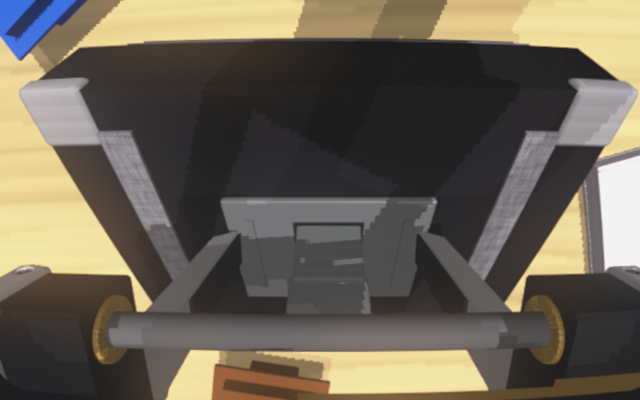

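View pics/d3.png

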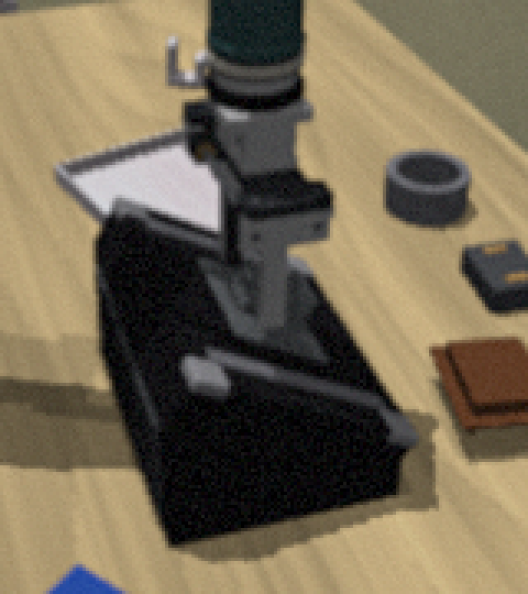

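The fingers stand over the tab on both sides, clear of the flange. Closing now.

```bash
python3 -m inch '[{"linear":[0,0,0],"twist":0,"gripper":0},{"linear":[0,0,0],"twist":0,"gripper":0},{"linear":[0,0,0],"twist":0,"gripper":0},{"linear":[0,0,0],"twist":0,"gripper":0},{"linear":[0,0,0],"twist":0,"gripper":0},{"linear":[0,0,0],"twist":0,"gripper":0},{"linear":[0,0,0],"twist":0,"gripper":0},{"linear":[0,0,0],"twist":0,"gripper":0}]'
python3 - <<'E'
from h import *
o=robot.get_obs(); print(o['tool_pos'],np.degrees(o['ee_rot']),o['wrist_force'],o['width']); s=snap('wrist','w4.png')
E
```

```text
time: 3.62
tool_pos: [0.481, -0.18, 0.1575]
ee_rot: [3.142, -0.0, 3.11]
wrist_force: [0.6, 0.1, -0.0]
width: 0.0442
[ 0.48099282 -0.17998971  0.1574649 ] [ 1.79995347e+02 -6.20315380e-03  1.78202076e+02] [ 0.56080823  0.11061364 -0.03485765] 0.04419420297461746
```

View pics/w4.png

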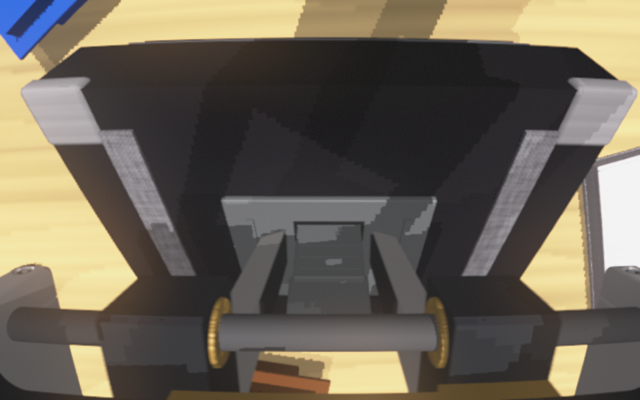

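The fingers are still closing (44 mm), so I let them finish.

```bash
python3 -m inch '[{"linear":[0,0,0],"twist":0,"gripper":0},{"linear":[0,0,0],"twist":0,"gripper":0},{"linear":[0,0,0],"twist":0,"gripper":0},{"linear":[0,0,0],"twist":0,"gripper":0},{"linear":[0,0,0],"twist":0,"gripper":0}]'
```

```text
time: 4.08
tool_pos: [0.481, -0.18, 0.1574]
ee_rot: [3.141, -0.0, 3.11]
wrist_force: [-0.2, 0.4, 0.1]
width: 0.0332
```

The grip is on the tab (33 mm). Pressing it along the slope.

```bash
python3 -m inch '[{"linear":[0.03,0,-0.015],"twist":0,"gripper":0},{"linear":[0.05,0,-0.03],"twist":0,"gripper":0},{"linear":[0.07,0,-0.04],"twist":0,"gripper":0},{"linear":[0.075,0,-0.043],"twist":0,"gripper":0},{"linear":[0.075,0,-0.043],"twist":0,"gripper":0}]'
python3 - <<'E'
from h import *
o=robot.get_obs(); print(o['tool_pos'],np.degrees(o['ee_rot']),o['wrist_force'],o['width']); s=snap('wrist','w5.png')
E
```

```text
time: 4.5
tool_pos: [0.4881, -0.1802, 0.1534]
ee_rot: [-3.141, -0.001, 3.11]
wrist_force: [-4.4, -0.0, 4.1]
width: 0.0336
[ 0.48811425 -0.18017018  0.15343618] [-1.79983702e+02 -7.37096563e-02  1.78194527e+02] [-4.36345538 -0.02831184  4.06457149] 0.03361447103960191
```

View pics/w5.png

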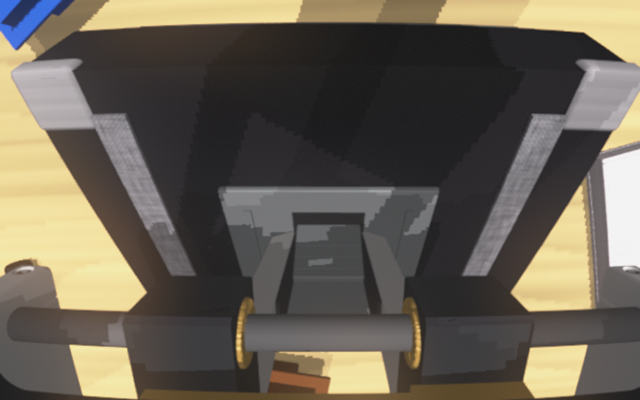

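The reaction is about 5.8 N along the slope, so the tab is in roughly 5.7 mm. I press a little more.

```bash
python3 -m inch '[{"linear":[0.013,0,-0.008],"twist":0,"gripper":0},{"linear":[0.018,0,-0.01],"twist":0,"gripper":0},{"linear":[0.018,0,-0.01],"twist":0,"gripper":0}]'
```

```text
time: 4.8
tool_pos: [0.4894, -0.1802, 0.1527]
ee_rot: [-3.141, -0.002, 3.11]
wrist_force: [-7.3, 0.0, 6.3]
width: 0.0333
```

9.5 N exceeds the 7.2 N spring, so the tab is fully in. Lifting along the face normal.

```bash
python3 -m inch '[{"linear":[0.02,0,0.035],"twist":0,"gripper":0},{"linear":[0.04,0,0.07],"twist":0,"gripper":0},{"linear":[0.06,0,0.104],"twist":0,"gripper":0},{"linear":[0.08,-0.003,0.139],"twist":0,"gripper":0},{"linear":[0.1,-0.003,0.173],"twist":0,"gripper":0},{"linear":[0.1,-0.003,0.173],"twist":0,"gripper":0}]'
python3 - <<'E'
from h import *
o=robot.get_obs(); print(o['tool_pos'],np.degrees(o['ee_rot']),o['wrist_force'],o['width']); s=snap('wrist','w6.png'); s=snap('side'); cv2.imwrite('pics/d6.png',cv2.resize(s['image'][140:320,250:410,::-1],None,fx=3.3,fy=3.3,interpolation=3))
E
```

```text
time: 5.3
tool_pos: [0.4995, -0.18, 0.1686]
ee_rot: [3.14, -0.003, 3.11]
wrist_force: [-4.4, 0.1, -0.8]
width: 0.0332
[ 0.49954537 -0.17997856  0.16861223] [ 1.79932223e+02 -1.66173375e-01  1.78201800e+02] [-4.35978259  0.09283562 -0.79473076] 0.03324996402174486
```

View pics/w6.png

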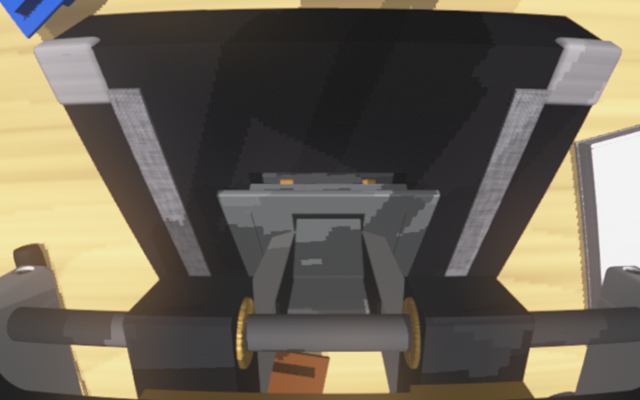

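View pics/d6.png

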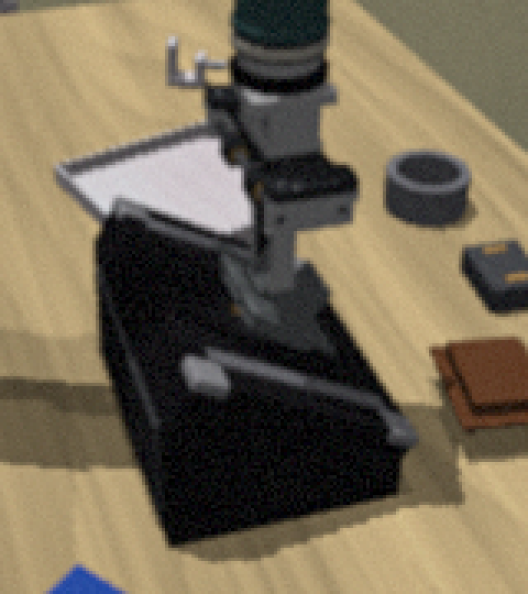

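The door is rising with the tool: bay contacts are visible behind the flange at (287,182) and (368,182). I keep lifting along the normal.

```bash
python3 -m inch '[{"linear":[0.04,0,0.07],"twist":0,"gripper":0},{"linear":[0.08,-0.003,0.14],"twist":0,"gripper":0},{"linear":[0.13,-0.004,0.225],"twist":0,"gripper":0},{"linear":[0.18,-0.006,0.31],"twist":0,"gripper":0},{"linear":[0.24,-0.008,0.42],"twist":0,"gripper":0},{"linear":[0.3,-0.01,0.52],"twist":0,"gripper":0},{"linear":[0.3,-0.01,0.52],"twist":0,"gripper":0}]'
python3 - <<'E'
from h import *
o=robot.get_obs(); print(o['tool_pos'],np.degrees(o['ee_rot']),o['wrist_force'],o['width']); s=snap('wrist','w7.png'); s=snap('side'); cv2.imwrite('pics/d7.png',cv2.resize(s['image'][140:320,250:410,::-1],None,fx=3.3,fy=3.3,interpolation=3))
E
```

```text
time: 5.98
tool_pos: [0.5336, -0.1819, 0.2252]
ee_rot: [-3.139, 0.009, 3.111]
wrist_force: [0.1, -0.2, -0.7]
width: 0.0335
[ 0.53361658 -0.18188372  0.22515478] [-179.86729909    0.48826605  178.24589239] [ 0.10271898 -0.17236523 -0.73306238] 0.03349598864898227
```

View pics/w7.png

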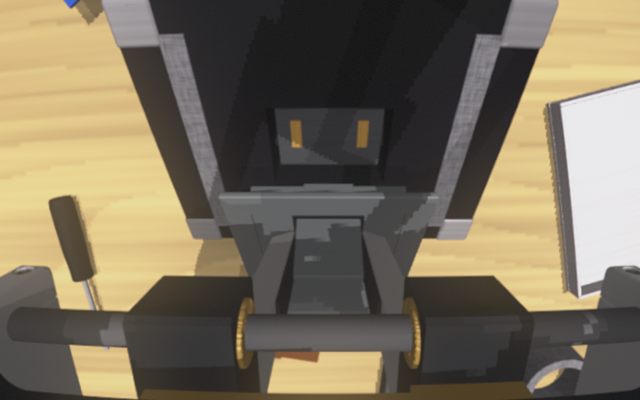

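View pics/d7.png

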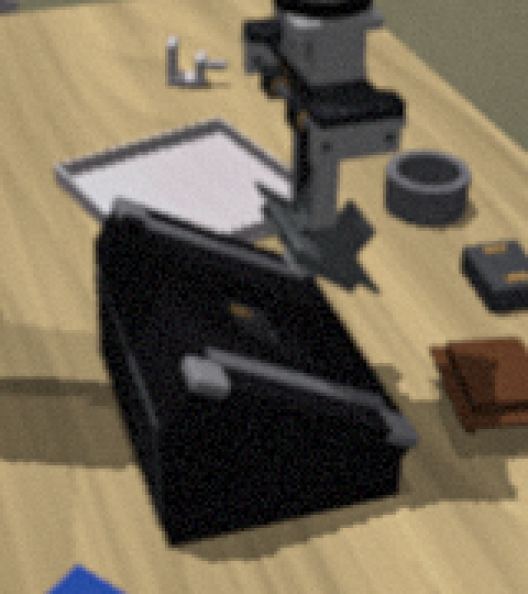

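The door is clear of the bay by about 80 mm, held by the tab, still about 30° tilted. Carrying it to the tray.

```bash
python3 -m inch '[{"linear":[0,0.1,0.08],"twist":0,"gripper":0},{"linear":[0,0.25,0.16],"twist":0,"gripper":0},{"linear":[0,0.45,0.22],"twist":0,"gripper":0},{"linear":[0,0.7,0.25],"twist":0,"gripper":0},{"linear":[0,0.95,0.25],"twist":0,"gripper":0}]';python3 -m inch '[{"linear":[0,0.25,0],"twist":0,"gripper":0},{"linear":[0,0.5,0],"twist":0,"gripper":0},{"linear":[0,0.75,0],"twist":0,"gripper":0},{"linear":[0,1,0],"twist":0,"gripper":0}]';python3 -m inch '[{"linear":[0.02,0.25,0],"twist":0,"gripper":0},{"linear":[0.04,0.5,0],"twist":0,"gripper":0},{"linear":[0.06,0.75,0],"twist":0,"gripper":0},{"linear":[0.08,1,0],"twist":0,"gripper":0}]';python3 -m inch '[{"linear":[0,0.25,0],"twist":0,"gripper":0},{"linear":[0,0.45,0],"twist":0,"gripper":0},{"linear":[0,0.6,0],"twist":0,"gripper":0},{"linear":[0,0.7,0],"twist":0,"gripper":0},{"linear":[0,0.75,0],"twist":0,"gripper":0},{"linear":[0,0.75,0],"twist":0,"gripper":0}]'
python3 - <<'E'
from h import *
o=robot.get_obs(); print(o['tool_pos'],np.degrees(o['ee_rot']),o['wrist_force'],o['width'],o['joint_positions']); s=snap('wrist','w8.png'); s=snap('side'); cv2.imwrite('pics/d8.png',cv2.resize(s['image'][60:240,220:420,::-1],None,fx=3.3,fy=3.3,interpolation=3))
s=snap('scene'); cv2.imwrite('pics/s8.png',cv2.resize(s['image'][130:300,270:450,::-1],None,fx=3.3,fy=3.3,interpolation=3))
E
```

```text
time: 6.5
tool_pos: [0.5303, -0.085, 0.2475]
ee_rot: [3.141, 0.002, 3.109]
wrist_force: [0.7, -0.0, -1.3]
width: 0.0334
time: 6.83
tool_pos: [0.5296, 0.0156, 0.2465]
ee_rot: [3.141, -0.0, 3.11]
wrist_force: [0.7, 0.6, -1.7]
width: 0.0337
time: 7.17
tool_pos: [0.5376, 0.1156, 0.2465]
ee_rot: [3.141, -0.0, 3.111]
wrist_force: [0.2, 0.1, -1.5]
width: 0.0339
time: 7.67
tool_pos: [0.5379, 0.1896, 0.2463]
ee_rot: [3.141, -0.0, 3.112]
wrist_force: [0.2, -0.6, -0.2]
width: 0.0335
[0.53788765 0.18959396 0.24632284] [ 1.79991755e+02 -2.79236876e-02  1.78281484e+02] [ 0.20988257 -0.63309574 -0.15020467] 0.03352070232445746 [ 2.39320389e-01  1.30232666e-01  1.28655779e+00  2.71616570e-04
  1.72523369e+00 -1.30144042e+00]
```

View pics/w8.png

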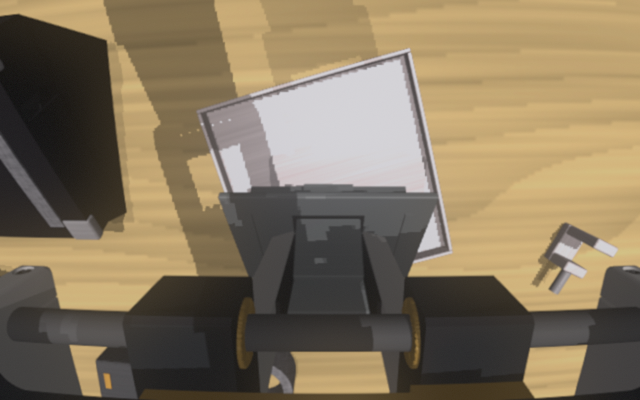

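View pics/d8.png

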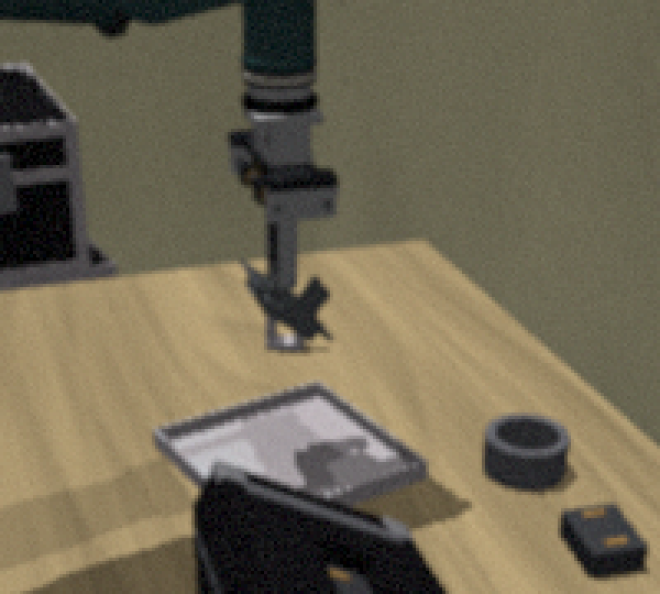

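View pics/s8.png

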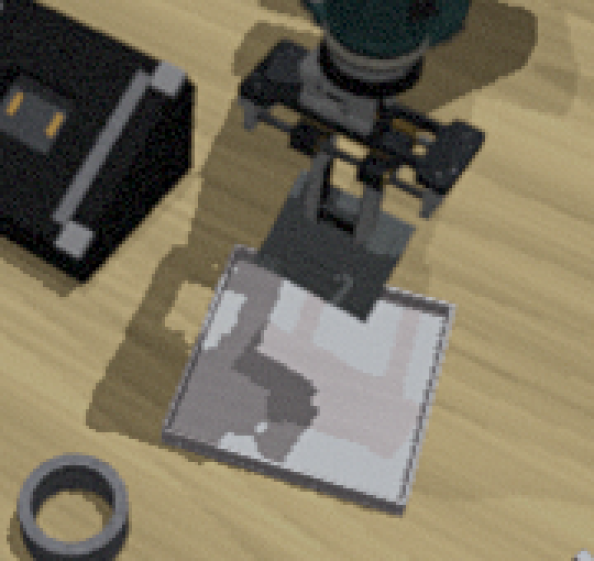

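The door still hangs at about the same tilt over the tray; wrist and scene views agree. Descending.

```bash
python3 -m inch '[{"linear":[0.05,0,-0.2],"twist":0,"gripper":0},{"linear":[0.05,0,-0.45],"twist":0,"gripper":0},{"linear":[0.05,0,-0.7],"twist":0,"gripper":0},{"linear":[0.05,0,-0.9],"twist":0,"gripper":0},{"linear":[0.05,0,-1],"twist":0,"gripper":0}]'; python3 -m inch '[{"linear":[0,0,-0.15],"twist":0,"gripper":0},{"linear":[0,0,-0.3],"twist":0,"gripper":0},{"linear":[0,0,-0.45],"twist":0,"gripper":0},{"linear":[0,0,-0.52],"twist":0,"gripper":0},{"linear":[0,0,-0.52],"twist":0,"gripper":0}]'
python3 - <<'E'
from h import *
o=robot.get_obs(); print(o['tool_pos'],np.degrees(o['ee_rot']),o['wrist_force'],o['width']); s=snap('wrist','w9.png'); s=snap('side'); cv2.imwrite('pics/d9.png',cv2.resize(s['image'][100:240,240:400,::-1],None,fx=4,fy=4,interpolation=3))
E
```

```text
time: 8.23
tool_pos: [0.5419, 0.1872, 0.1431]
ee_rot: [-3.14, -0.005, 3.109]
wrist_force: [-0.5, -0.0, -2.2]
width: 0.0333
time: 8.65
tool_pos: [0.5424, 0.1878, 0.0928]
ee_rot: [-3.141, -0.003, 3.109]
wrist_force: [-0.7, 0.0, -1.2]
width: 0.0336
[0.54238112 0.18784466 0.0928408 ] [-179.94459541   -0.1911167   178.14776582] [-0.66089619  0.02110916 -1.2395173 ] 0.03356308868200749
```

View pics/d9.png

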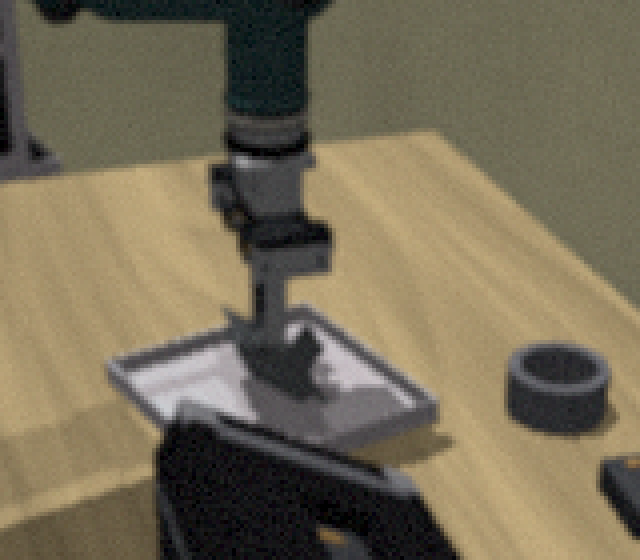

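View pics/w9.png

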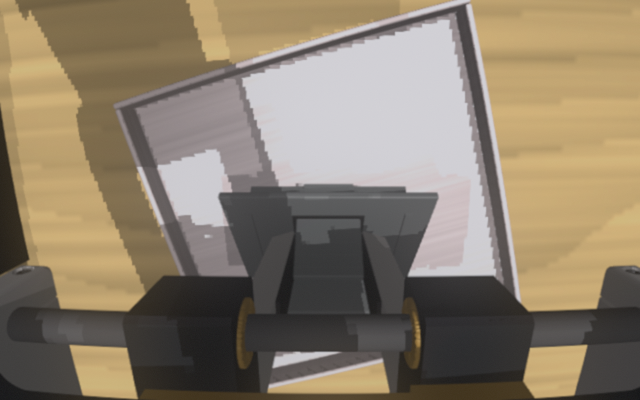

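The door is inside the tray outline with its low edge nearly at the floor. I lower it to touch.

```bash
python3 -m inch '[{"linear":[0,0,-0.06],"twist":0,"gripper":0},{"linear":[0,0,-0.12],"twist":0,"gripper":0},{"linear":[0,0,-0.16],"twist":0,"gripper":0},{"linear":[0,0,-0.18],"twist":0,"gripper":0},{"linear":[0,0,-0.18],"twist":0,"gripper":0}]'; python3 -m inch '[{"linear":[0,0,-0.02],"twist":0,"gripper":0},{"linear":[0,0,-0.04],"twist":0,"gripper":0},{"linear":[0,0,-0.04],"twist":0,"gripper":0}]'
```

```text
time: 9.17
tool_pos: [0.5441, 0.1887, 0.0776]
ee_rot: [3.141, 0.002, 3.11]
wrist_force: [-0.8, -1.0, 3.7]
width: 0.0333
time: 9.42
tool_pos: [0.5456, 0.1886, 0.0753]
ee_rot: [3.141, 0.006, 3.11]
wrist_force: [1.1, -1.4, 8.4]
width: 0.0337
```

```bash
python3 -m inch '[{"linear":[0,0,-0.02],"twist":0,"gripper":0},{"linear":[0,0,-0.04],"twist":0,"gripper":0},{"linear":[0,0,-0.04],"twist":0,"gripper":0}]'; python3 -m inch '[{"linear":[0,0,-0.02],"twist":0,"gripper":0},{"linear":[0,0,-0.04],"twist":0,"gripper":0},{"linear":[0,0,-0.04],"twist":0,"gripper":0}]'
python3 - <<'E'
from h import *
o=robot.get_obs(); print(o['tool_pos'],o['wrist_force'],o['wrist_torque'],o['width']); s=snap('wrist','w10.png'); s=snap('side'); cv2.imwrite('pics/d10.png',cv2.resize(s['image'][100:240,240:400,::-1],None,fx=4,fy=4,interpolation=3))
E
```

```text
time: 9.67
tool_pos: [0.546, 0.1885, 0.0722]
ee_rot: [3.141, 0.007, 3.11]
wrist_force: [0.2, -2.2, 10.0]
width: 0.0336
time: 9.92
tool_pos: [0.5466, 0.1887, 0.0711]
ee_rot: [3.141, 0.009, 3.11]
wrist_force: [-4.4, -3.5, 19.4]
width: 0.0335
[0.54656675 0.18869971 0.07105671] [-4.41259516 -3.4739738  19.35526858] [-0.48671328  0.5110847   0.02717798] 0.03345813478012725
```

View pics/d10.png

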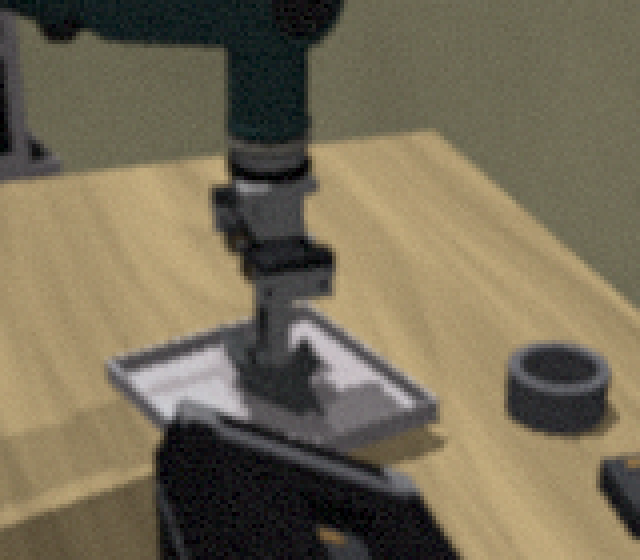

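View pics/w10.png

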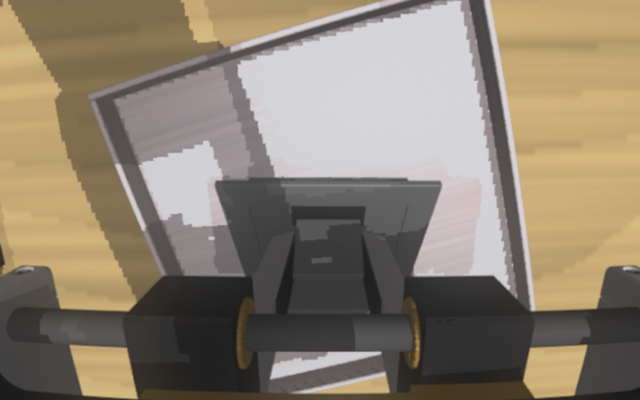

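The low edge is on the floor and the door has started pivoting flat. I ease the preload and open; the grip point is at roughly 50 mm, below the drop threshold.

```bash
python3 -m inch '[{"linear":[0,0,0.02],"twist":0,"gripper":0},{"linear":[0,0,0.02],"twist":0,"gripper":0.35},{"linear":[0,0,0.02],"twist":0,"gripper":0.45},{"linear":[0,0,0.02],"twist":0,"gripper":0.6},{"linear":[0,0,0.02],"twist":0,"gripper":0.8},{"linear":[0,0,0.02],"twist":0,"gripper":1},{"linear":[0,0,0.02],"twist":0,"gripper":1},{"linear":[0,0,0.02],"twist":0,"gripper":1}]'
python3 - <<'E'
from h import *
o=robot.get_obs(); print(o['tool_pos'],o['wrist_force'],o['width']); s=snap('wrist','w11.png'); s=snap('side'); cv2.imwrite('pics/d11.png',cv2.resize(s['image'][100:240,240:400,::-1],None,fx=4,fy=4,interpolation=3))
E
```

```text
time: 10.68
tool_pos: [0.543, 0.1887, 0.0658]
ee_rot: [-3.141, -0.001, 3.11]
wrist_force: [0.1, 0.8, -0.7]
width: 0.0705
[0.5429917  0.18868207 0.06583539] [ 0.05495938  0.77566129 -0.65133877] 0.07050166054582901
```

View pics/w11.png

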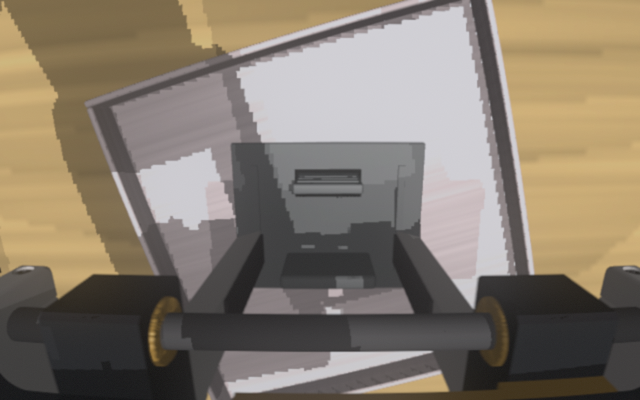

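View pics/d11.png

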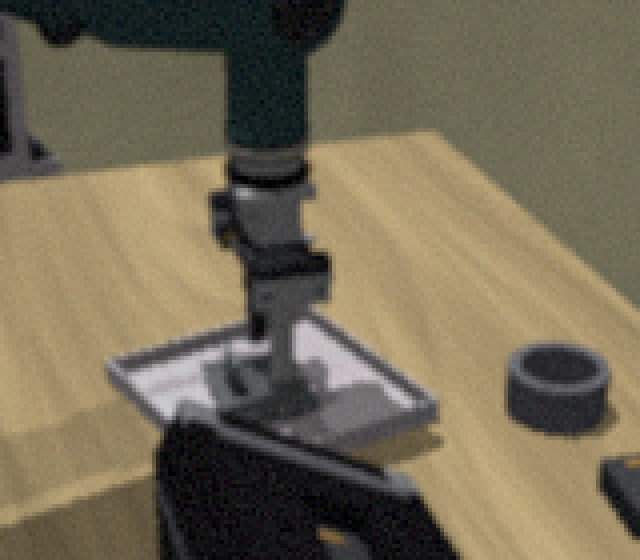

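The door lies flat in the tray with its ribs up. I raise the arm clear and check.

```bash
python3 -m inch '[{"linear":[0,0,0],"twist":0,"gripper":1},{"linear":[0,0,0],"twist":0,"gripper":1},{"linear":[0,0,0.2],"twist":0,"gripper":1},{"linear":[0,0,0.5],"twist":0,"gripper":1},{"linear":[0,0,0.9],"twist":0,"gripper":1},{"linear":[0.1,0,1],"twist":0,"gripper":1}]'; python3 -m inch '[{"linear":[0.3,0,0.3],"twist":0,"gripper":1},{"linear":[0.5,0,0.6],"twist":0,"gripper":1},{"linear":[0.6,0,0.8],"twist":0,"gripper":1},{"linear":[0.6,0,0.8],"twist":0,"gripper":1},{"linear":[0.6,0,0.8],"twist":0,"gripper":1}]'
python3 - <<'E'
from h import *
import pickle
o=robot.get_obs(); s=snap('wrist','w12.png'); pickle.dump((o,s),open('pics/w12.pkl','wb')); print(o['tool_pos'],o['wrist_force'])
s=snap('scene','s12.png')
E
```

```text
time: 11.28
tool_pos: [0.555, 0.1896, 0.1737]
ee_rot: [3.139, 0.009, 3.111]
wrist_force: [1.5, 0.0, 0.5]
width: 0.0938
time: 11.7
tool_pos: [0.614, 0.1887, 0.2474]
ee_rot: [3.141, 0.002, 3.11]
wrist_force: [-0.9, 0.4, -0.9]
width: 0.0938
[0.61396109 0.18872248 0.24738848] [-0.91409631  0.4188842  -0.86449385]
```

View pics/w12.png

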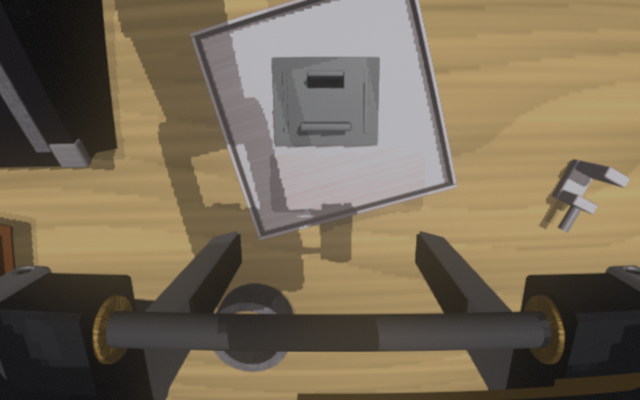

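View pics/s12.png

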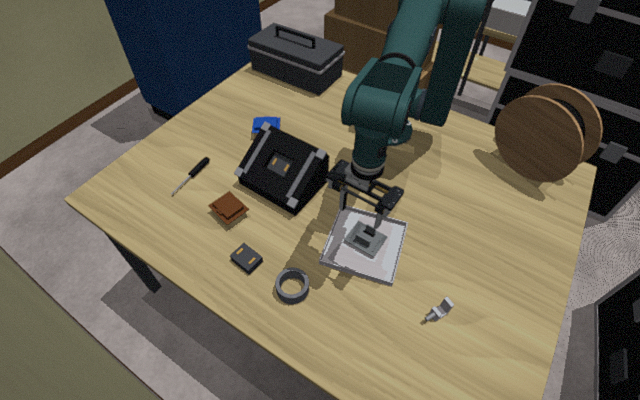

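The door sits well inside the tray at wrist (326,102), and the bystanders are where they were. A quick numeric check, then I hand in.

```bash
python3 - <<'E'
from h import *
import pickle
o,s=pickle.load(open('pics/w12.pkl','rb')); P=cloud(s,o)
q=P[60:145,275:378].reshape(-1,3); f=q[(q[:,2]>.017)&(q[:,2]<.028)]
c=f.mean(0); n=np.linalg.svd(f-c,full_matrices=False)[2][2]
r=cv2.minAreaRect(f[:,:2].astype(np.float32)); print('flange z',np.median(f[:,2]),'tilt',np.degrees(np.arccos(abs(n[2]))),'size/centre',r)
t=q[(q[:,2]>.05)&(q[:,2]<.065)]; 
for nm,t_ in(('tab',t[t[:,0]<r[0][0]]),('rib',t[t[:,0]>r[0][0]])): print(nm,len(t_),np.percentile(t_,[2,98],axis=0).round(4).tolist())
T=P[0:240,190:460].reshape(-1,3);T=T[(T[:,2]>.018)&(T[:,2]<.028)]; fl=P[150:180,330:400]; print('tray floor z',np.median(fl[...,2]))
print('opposite tray corners', P[36,194],P[236,262],P[185,453])
robot.close_job()
E
```

```text
flange z 0.022484377137390904 tilt 0.0593011116607274 size/centre ((0.5348566770553589, 0.1887616515159607), (0.10858383029699326, 0.08573587238788605), 88.18709564208984)
tab 207 [[0.5063, 0.1739, 0.0509], [0.5111, 0.2048, 0.0581]]
rib 430 [[0.5536, 0.1644, 0.0508], [0.5616, 0.2106, 0.0577]]
tray floor z 0.0043266928975191354
opposite tray corners [0.46372359 0.0582255  0.02520766] [0.67873021 0.11148421 0.02286821] [0.62608081 0.32588583 0.02366219]
the job is handed in; nothing more can be done
```

I opened the bay, carried the door to the tray without dropping it, and handed the job in after about 12 s of robot time. It gives no verdict, so what follows rests on my own checks.

**How it was done:** The tool can only point straight down, so I gripped the sides of the grey door's snap tab. I pressed it down the slope to its stop (about 9.5 N against the 7.2 N spring) and lifted squarely along the face normal with the tab held in. In the tray I set the low edge on the floor, pushed lightly until the door began to pivot, and released it from there. It settled flat on its own.

**Last checks:**

| Check | Measured | Expected |
|---|---|---|
| Tilt of the door | about 0.1° | under about 7° |
| Flange top height | 22.5 mm | 22 mm |
| Tab to rib, outer faces | about 55 mm | 56 mm with the tab sprung out |
| Door centre | (0.535, 0.189) m | tray centre about (0.545, 0.19) m |

- **Arm and bystanders:** The gripper was well clear of everything. In the last pictures the battery, tape, screwdriver and clamp looked unmoved; I did not measure them.
- **Weaker points:** The tab's joint value was only inferred, from the force when pressing and the spacing at the end. The downward push in the tray reached about 19 N at the wrist, under the 40 N limit. No check failed or disagreed.

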